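Dial the code and open the match box safe

TASK

The matches are locked in the dark wooden box: roll its three white number wheels so that, from left to right as you face the wheels, 3 - 6 - 4 stand squarely uppermost, and only then push the lid, by its brass bar, all the way back to its stop. Leave the wheels on the code, the lid open, and do not disturb the cup, mug, lemon and garlic standing round it.

Things in the scene. Friction and masses are not known exactly. Their poses are not given: they have to be found in the camera images.
- lock_box: dark wooden box, 250 mm deep (x) x 270 mm wide (y), fixed to the worktop; origin at the centre of its underside on the worktop. Its x axis points from the wheels (front, robot side) to the lid (back), y to the left, z up. Front half: a case, top at 80 mm, from which the upper halves of three white wheels stand up to 133 mm, in a row along y 84 mm apart. Back half: a compartment under a sliding lid; lid top at 84 mm, its side rails up to 91 mm
- wheel_1_centre (a point): left wheel (white, 107 mm diameter, 30 mm thick along the box's y, eight black digits 1 to 8 round the rim, digits upright as seen from the front): axle centre of that wheel, fixed in the box, 78 mm above the worktop, axes as the box; the wheel's upper half stands clear of the case (case top at 80 mm), side faces bare from the rim inwards, so it can be pinched across its 30 mm width from above and rolled about this point
- wheel_1 (a joint): left wheel; reads 0 with digit 1 uppermost, +0.785 rad for each next digit (digit k uppermost at (k-1)*0.785), growing as the top of the wheel rolls away from the front of the box (towards the box's +x); stops at -0.35 and 5.85, so it never passes from 8 to 1; free-turning between them, stays where left (rolling it takes about 1 N at the rim), no clicks. Code digit 3 is uppermost at 1.571
- wheel_2_centre (a point): middle wheel, same as the left: axle centre of that wheel, fixed in the box, 78 mm above the worktop, axes as the box; the wheel's upper half stands clear of the case (case top at 80 mm), side faces bare from the rim inwards, so it can be pinched across its 30 mm width from above and rolled about this point
- wheel_2 (a joint): middle wheel; reads 0 with digit 1 uppermost, +0.785 rad for each next digit (digit k uppermost at (k-1)*0.785), growing as the top of the wheel rolls away from the front of the box (towards the box's +x); stops at -0.35 and 5.85, so it never passes from 8 to 1; free-turning between them, stays where left (rolling it takes about 1 N at the rim), no clicks. Code digit 6 is uppermost at 3.927
- wheel_3_centre (a point): right wheel, same as the left: axle centre of that wheel, fixed in the box, 78 mm above the worktop, axes as the box; the wheel's upper half stands clear of the case (case top at 80 mm), side faces bare from the rim inwards, so it can be pinched across its 30 mm width from above and rolled about this point
- wheel_3 (a joint): right wheel; reads 0 with digit 1 uppermost, +0.785 rad for each next digit (digit k uppermost at (k-1)*0.785), growing as the top of the wheel rolls away from the front of the box (towards the box's +x); stops at -0.35 and 5.85, so it never passes from 8 to 1; free-turning between them, stays where left (rolling it takes about 1 N at the rim), no clicks. Code digit 4 is uppermost at 2.356
- lid_grip (a point): centre of the brass bar on the lid (moves with it): 14 mm thick along the box's x, 90 mm long along y, 30 mm high, its underside on the lid top (84 mm) and its top at 114 mm above the worktop. With the lid shut it lies at x = 35 mm in the box's frame, with 35 mm free between bar and wheels
- lid (a joint): sliding lid: 0 shut, 0.080 m at its stop fully open; slides along the box's +x (away from the wheels) against about 2 N of friction and stays where left. The latch is not felt: opening it before the code stands right counts as forcing it
- cup: white ribbed cup, 66 mm across, 63 mm high, left of the box; origin at the centre of its underside. To be left alone
- garlic: garlic bulb, 56 mm, left of the box behind the cup; origin at the centre of its underside. To be left alone
- lemon: lemon, 72 x 57 x 58 mm, right of the box; origin at the centre of its underside. To be left alone
- mug: spotted mug with a handle, 82 x 117 x 91 mm, right of the box behind the lemon; origin at the centre of its underside. To be left alone

How it is judged:
By the outcome, as a careful person would: the job done as asked, in the order asked, and still so for the second after the job is handed in, with the robot touching nothing.
It also fails if it takes over 64 s, if anything falls off the work surface, if the arm or the gripper's body presses on something with over 40 N, if the wrist force passes 120 N, or if a joint passes its speed limit or range.

ROBOT

A 6-joint arm with a two-finger parallel gripper is mounted at the origin on a cart in front of the work surface, level with it; the furniture and walls round the work are solid. World frame = base frame: x ahead of the robot, y to its left, z up, the work surface at z = 0. Lengths are in m, angles in rad, forces in N, time in s.
With the tool pointing down it reaches from about 0.225 to 0.875 m from the base axis. Payload 3.4 kg.
Tool frame: the origin (TCP) lies at the very end of the fingers, on their centre line; the grasp point (between the pads) lies 19 mm behind it (grasp_offset is the distance from the TCP to the grasp point, in m); y points along the fingers, z is the direction in which the jaws open and shut, and the axes are right-handed (so a half turn about y gives the same grasp; the last joint's range is limited). The gripper opens to 85 mm and grips with 20 to 120 N. Pads are 22 mm wide; open, the fingers measure 114 mm over their backs; the gripper's body (76 mm by 85 mm) begins 54 mm behind the grasp point. The pads swing forward as they close: fully open they stand 13 mm farther back than shut.
Start: joints at [1.116, 0.276, 1.505, -0, 1.361, -0.121], TCP at [0.188, 0.543, 0.231] pointing down, gripper open.
Joint ranges: [-2.89, 2.89], [-0.75, 2.08], [0.22, 2.7], [-1.18, 4.32], [0.11, 2.71], [-2.7, 2.7]. Speed limits (rad/s): [2.57, 2.57, 3.14, 3.14, 3.14, 3.14].

INTERFACE

Orientations are given as a unit quaternion [w, x, y, z].
In Python, from rig import get_state, get_image, sign_off, grasp_offset gives the robot as it stands.
- The arm moves only by the shell command python3 -m jog 'ROWS' [FORCE]. ROWS is JSON, one flat list of numbers, 7 for each row, row after row: the closure in counts, from 0 (fully open) to 255 (shut), then the shift along the tool's x, y, z in cm, then the turn, a rotation vector about the tool's x, y, z in units of 8 degrees (1.0 is 8 degrees). In form: [jaw, tx, ty, tz, rx, ry, rz, jaw, tx, ty, tz, rx, ry, rz, ...]. A call has 1 to 12 rows; each row is the pose to reach, as a shift and turn from the pose commanded when the call began, along the tool's axes at that moment; what a row does not reach only later rows make up. A row lasts 1/8 s, in which the tool goes at most 62.5 mm and 10.7 degrees, less where a joint would pass 70% of its speed; a pose out of reach is approached as far as the arm can. A call with a gripper value outside its range is refused whole. The fingers move at their own pace and stop on an object; FORCE is the grip in N (left out, the last holds). Time passes only in rows, so rows that repeat a pose let the fingers close. It gives the time, the measured TCP pose, the force and the opening at its end, in the units of the state.
- get_state(): the state, without advancing time (a new reading comes with each control period).
- get_image(name): name is "scene" or "top" or "wrist"; returns a dict with "color" (400x640x3 uint8, blue, green, red), "mtx" (3x3 intrinsics, pixels), "R" (3x3) and "t" (3): a world point X has camera coordinates R X + t; the wrist camera has in their place "tool_from_camera" (4x4, takes a point from camera to tool coordinates, whose origin is the TCP and whose axes are the tool frame's). Camera axes: x right, y down, z forward; pixel columns grow to the right and rows downward; lengths in m; the calibration is good to about 2 mm. A picture is of the moment at which its call begins: read the wrist's pose just before it. There is no depth.
- sign_off(): hands the job in, once; it reports no verdict.
The state is a dict: "clock": time; "qpos": joint angles; "qd": joint speeds; "effort": joint torques, N m; "position": TCP position; "ee_rot": TCP orientation; "contact_force": force on the tool from outside, world axes, zero at the start; "moment": the same for the moment, N m; "width": finger opening in m.
Only numpy, scipy, OpenCV 4.12 (cv2) and the standard library are available. Lean on these libraries where they do the work, as an engineer would, in place of code of your own. Each camera call takes 0.05 s, during which the arm holds its last target.

## Working session

There is one attempt and no reset: what is moved stays moved. The work goes in short steps, Python scripts to look and compute and a shell command to move; the robot and the scene stay as the last step left them, time stands still between calls to the robot, and variables do not carry over. Pictures are saved under pics/ and viewed, and the job is handed in when it is done.

```bash
ls; mkdir -p pics
python3 - <<'E'
from rig import *
import cv2
print(get_state(), grasp_offset)
for n in ["scene","top","wrist"]:
    d=get_image(n); cv2.imwrite(f"pics/{n}0.png",d["color"])
    print(n,{k:v.tolist() for k,v in d.items() if k!="color"})
E
```

```text
pics
{'clock': 0.0, 'qpos': array([ 1.11598468e+00,  2.76595167e-01,  1.50617581e+00, -6.72338569e-06,
        1.36069366e+00, -1.20981870e-01]), 'qd': array([-0.00127168, -0.00013111,  0.00093994, -0.00146645, -0.00119719,
        0.00086082]), 'effort': array([ 1.50122396e-03, -4.16768146e+01, -2.45806074e+01,  1.51522968e-04,
        1.08590856e-02,  5.34134060e-06]), 'position': array([0.18816152, 0.54276136, 0.23042261]), 'ee_rot': array([-0.69664394,  0.69791447, -0.11766452,  0.11729313]), 'contact_force': array([-0.08331658,  0.62131393,  1.01125031]), 'moment': array([-0.00812209,  0.02746603, -0.00914718]), 'width': 0.08548831801020149} 0.0187
scene {'mtx': [[408.42557694156744, 0.0, 322.86997740243595], [0.0, 408.42557694156744, 196.0963577513565], [0.0, 0.0, 1.0]], 'R': [[0.7272696501577494, -0.6862599001429303, -0.011234118356173512], [-0.4694464343426704, -0.48542601368739113, -0.7375511036657199], [0.5006984134610151, 0.5416723499417193, -0.6751978703063555]], 't': [-0.36851949773364034, 0.3746538181911919, 0.8219883125164925]}
top {'mtx': [[401.90726193410825, 0.0, 321.9805948914855], [0.0, 401.90726193410825, 193.56457599465895], [0.0, 0.0, 1.0]], 'R': [[-0.02228897472844905, -0.9997502696517511, -0.0016124319537123234], [-0.9986084615038333, 0.02234056488217267, -0.04777069994978497], [0.04779479279693039, 0.0005454282686352389, -0.9988570269510556]], 't': [0.05492623474732955, 0.5697216217200749, 1.097954846850142]}
wrist {'mtx': [[284.92953209695025, 0.0, 324.9940914856509], [0.0, 284.92953209695025, 195.48156025186836], [0.0, 0.0, 1.0]], 'tool_from_camera': [[9.458221925379121e-05, 0.9592954551139774, 0.2824043569987345, -0.0711311792532305], [0.00045467257961383256, -0.2824043703250601, 0.9592953481040912, -0.14158282047950288], [0.9999998921635178, 3.766923454704146e-05, -0.00046287577126089143, 0.0004933067697411309], [0.0, 0.0, 0.0, 1.0]]}
```

View pics/scene0.png

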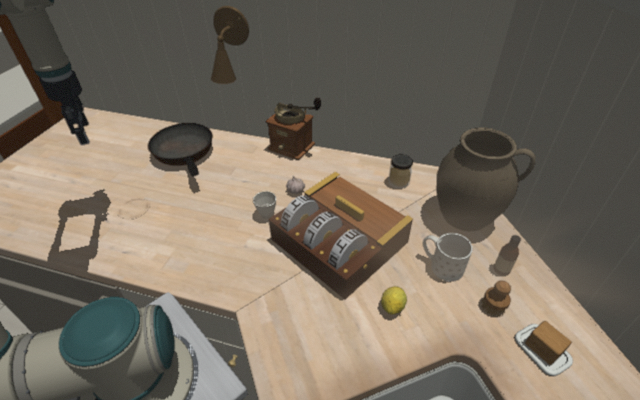

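View pics/top0.png

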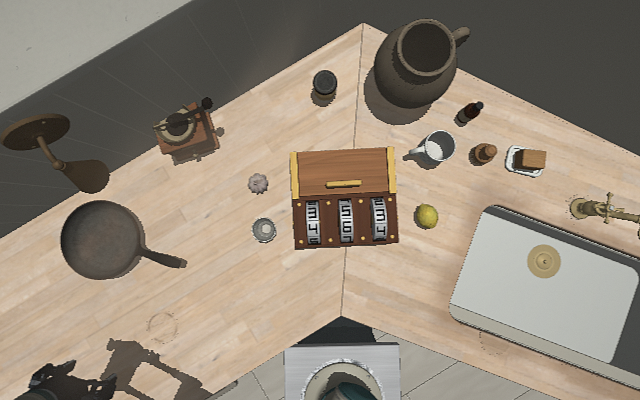

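View pics/wrist0.png

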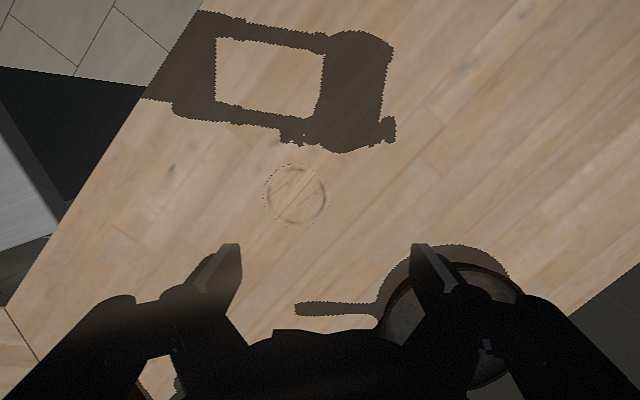

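The scene and top views show the box, with wheels facing the robot at top-view pixels (313..379, 222) and the brass bar at (344,184). I'll zoom in next.

Run:
```python
import cv2
a=cv2.imread("pics/top0.png")[140:255,280:410]; cv2.imwrite("pics/topz.png",cv2.resize(a,None,fx=5,fy=5,interpolation=cv2.INTER_CUBIC))
a=cv2.imread("pics/scene0.png")[170:295,260:420]; cv2.imwrite("pics/scenez.png",cv2.resize(a,None,fx=4.5,fy=4.5,interpolation=cv2.INTER_CUBIC))
```

```text
(no output)
```

View pics/topz.png

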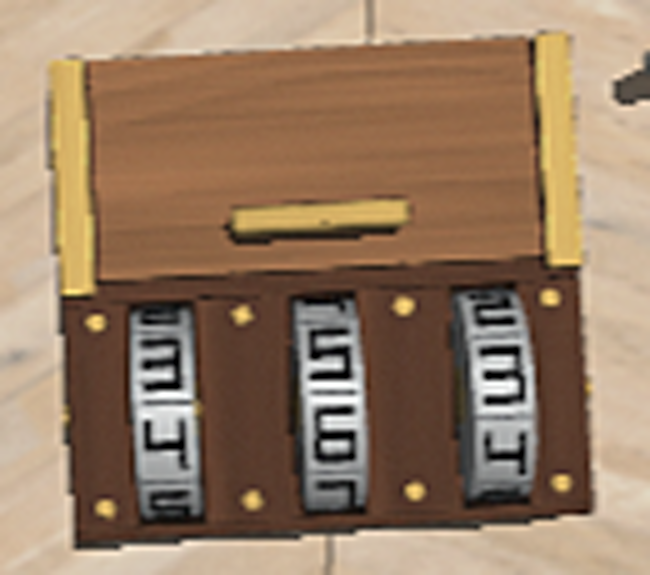

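View pics/scenez.png

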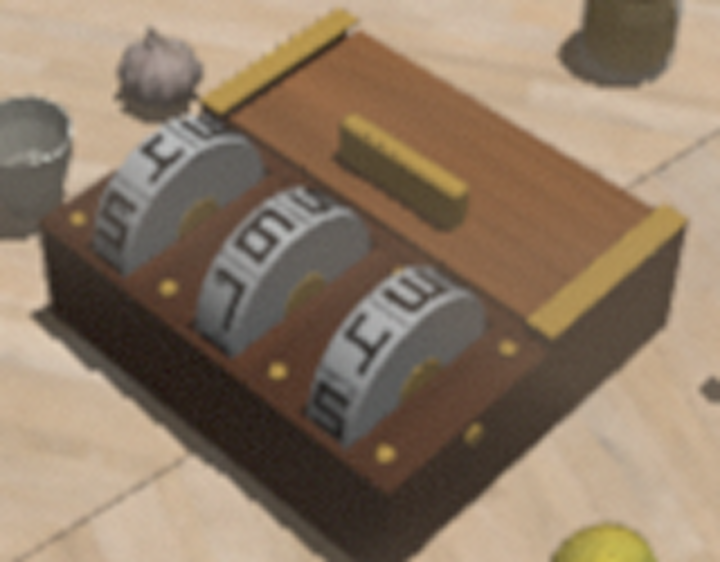

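```bash
cat > h.py <<'E'
import numpy as np, cv2
from scipy.spatial.transform import Rotation as Ro
from scipy.optimize import least_squares
from rig import *
def q2R(q): return Ro.from_quat([q[1],q[2],q[3],q[0]]).as_matrix()
def cam(name,d=None,s=None):
    """returns K,R,t (world->cam)"""
    if name!="wrist": return d["mtx"],np.array(d["R"]),np.array(d["t"])
    T=np.eye(4);T[:3,:3]=q2R(s["ee_rot"]);T[:3,3]=s["position"]
    W=np.linalg.inv(T@np.array(d["tool_from_camera"]));return d["mtx"],W[:3,:3],W[:3,3]
def proj(c,X):
    K,R,t=c;p=(np.asarray(X)@R.T+t)@np.array(K).T;return p[...,:2]/p[...,2:]
def ray(c,uv,z):
    K,R,t=c;o=-R.T@t;d=R.T@np.linalg.inv(K)@np.array([uv[0],uv[1],1.]);return o+d*(z-o[2])/d[2]
def b2w(p,X):
    X=np.atleast_2d(X);c,s=np.cos(p[2]),np.sin(p[2])
    return np.c_[p[0]+c*X[:,0]-s*X[:,1],p[1]+s*X[:,0]+c*X[:,1],X[:,2]]
E
python3 - <<'E'
from h import *
d=get_image("top");c=cam("top",d);d2=get_image("scene");c2=cam("scene",d2)
B=np.array([[-.125,.135,.08],[-.125,-.135,.08],[.125,.135,.091],[.125,-.135,.091],[.035,.045,.114],[.035,-.045,.114]])
z=np.array([[77,543],[592,512],[50,62],[568,34],[231,210],[406,201]])
uv=(z+.5)/5-.5+[280,140]
print("cam",-c[1].T@c[2])
for b,u in zip(B,uv): print(b,ray(c,u,b[2]).round(4))
# scene: front right case corner, rail back corners, bar top ends
zs=np.array([[388,492],[45,218],[685,215],[343,10],[0,0]]);B2=np.array([[-.125,-.135,.08],[-.125,.135,.08],[.125,-.135,.091],[.125,.135,.091]])
us=(zs[:4]+.5)/4.5-.5+[260,170]
for b,u in zip(B2,us): print("scene",b,ray(c2,u,b[2]).round(4))
r=least_squares(lambda p:np.r_[(proj(c,b2w(p,B))-uv).ravel()],[.5,0,0]);print(r.x,np.round(r.fun,1))
r=least_squares(lambda p:np.r_[(proj(c,b2w(p,B))-uv).ravel(),(proj(c2,b2w(p,B2))-us).ravel()],[.5,0,0]);print(r.x,np.round(r.fun,1))
E
```

```text
cam [0.51767656 0.04158576 1.12400448]
[-0.125  0.135  0.08 ] [0.4279 0.115  0.08  ]
[-0.125 -0.135  0.08 ] [ 0.4379 -0.1515  0.08  ]
[0.125 0.135 0.091] [0.6766 0.1235 0.091 ]
[ 0.125 -0.135  0.091] [ 0.6851 -0.1448  0.091 ]
[0.035 0.045 0.114] [0.596  0.0318 0.114 ]
[ 0.035 -0.045  0.114] [ 0.5985 -0.0564  0.114 ]
scene [-0.125 -0.135  0.08 ] [ 0.4364 -0.15    0.08  ]
scene [-0.125  0.135  0.08 ] [0.431  0.1175 0.08  ]
scene [ 0.125 -0.135  0.091] [ 0.6848 -0.1391  0.091 ]
scene [0.125 0.135 0.091] [0.6752 0.1232 0.091 ]
[ 0.55874136 -0.01410076  0.03302892] [-0.7 -0.6  0.6 -0.1 -0.6 -1.   0.  -1.2 -0.   1.5  0.6  1.3]
[ 0.55810017 -0.01302943  0.03109267] [-1.2 -0.4  0.1  0.2 -0.9 -0.9 -0.3 -0.8 -0.4  1.7  0.2  1.6  0.9  0.2
 -0.8  0.3  2.2  0.5  0.3 -1. ]
```

```bash
cat >> h.py <<'E'
def toolrows(target, yaw, pitch=0, s=None):
    """shift in tool cm & rotvec in 8deg units; tool y down, z along box +y, pitch about box y (wheel +)"""
    s=s or get_state(); R0=q2R(s["ee_rot"])
    c,n=np.cos(yaw),np.sin(yaw); ex=np.array([c,n,0]);ey=np.array([-n,c,0]);ez=np.array([0,0,1.])
    R1=np.c_[ex,-ez,ey]@Ro.from_rotvec([0,0,pitch]).as_matrix()
    d=R0.T@(np.array(target)-s["position"])*100
    w=Ro.from_matrix(R0.T@R1).as_rotvec()/np.deg2rad(8)
    return d.round(2),w.round(2)
BOX=np.array([.5583,-.0133,.032])
E
python3 - <<'E'
from h import *
s=get_state();print(q2R(s["ee_rot"]).round(3),s["clock"])
w=b2w(BOX,[[-.0605,y,.078] for y in(.084,0,-.084)]);print(w)
print(toolrows([w[1,0],w[1,1],.235],BOX[2]))
E
```

```text
[[ 0.945 -0.     0.328]
 [-0.328 -0.001  0.945]
 [-0.    -1.    -0.001]] 0.25
[[ 0.49514343  0.06872133  0.078     ]
 [ 0.49783097 -0.01523567  0.078     ]
 [ 0.50051851 -0.09919267  0.078     ]]
(array([ 47.53,  -0.38, -42.61]), array([ 0.01, -2.62, -0.  ]))
```

```bash
python3 -m jog '[0,4,0,-3.6,0,-0.2,0, 0,8,0,-7.2,0,-0.45,0, 0,12,0,-10.8,0,-0.7,0, 0,16.5,0,-14.8,0,-0.9,0, 0,21,0,-18.8,0,-1.2,0, 0,25.5,0,-22.8,0,-1.4,0, 0,30,0,-26.8,0,-1.6,0, 0,34.5,0,-30.8,0,-1.9,0, 0,39,0,-34.8,0,-2.1,0, 0,43,-0.3,-38.5,0,-2.4,0, 0,46,-0.38,-41.2,0,-2.62,0, 0,47.5,-0.38,-42.6,0,-2.62,0]'
python3 - <<'E'
from h import *
s=get_state();d=get_image("wrist");cv2.imwrite("pics/w1.png",d["color"]);print(s["clock"],s["position"],s["qd"].round(3));print(toolrows([.498,-.015,.235],BOX[2]))
cv2.imwrite("pics/w1z.png",cv2.resize(d["color"],(800,500)))
E
```

```text
clock: 1.75
position: [0.4984, -0.0166, 0.235]
ee_rot: [0.707, -0.707, -0.01, 0.01]
contact_force: [0.1, 0.6, 0.2]
width: 0.0854
1.75 [ 0.49840578 -0.01655665  0.23495645] [-0.239  0.108 -0.129  0.021  0.044 -0.254]
(array([-0.13, -0.02,  0.3 ]), array([ 0.01, -0.02,  0.01]))
```

View pics/w1.png

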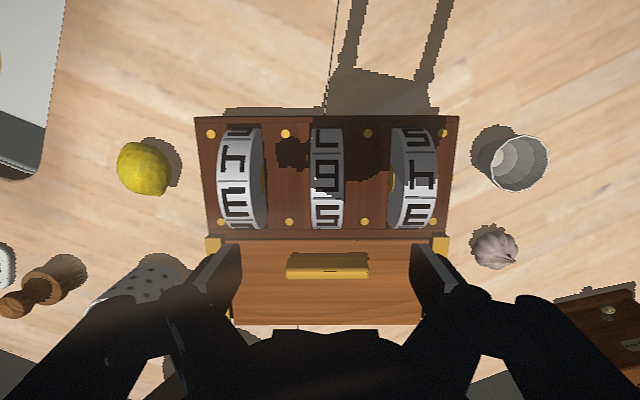

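Run:
```python
from h import *
import pickle
s=get_state();d=get_image("wrist");t=get_image("top");pickle.dump((s,d,t),open("v2.pkl","wb"));print(s["clock"],s["position"],s["qd"].round(3))
a=d["color"][110:290,195:470];cv2.imwrite("pics/w2z.png",cv2.resize(a,None,fx=2.9,fy=2.9,interpolation=cv2.INTER_CUBIC))
```

```text
1.8 [ 0.49938089 -0.01791919  0.23482304] [ 0.048 -0.018  0.028  0.025  0.002  0.054]
```

View pics/w2z.png

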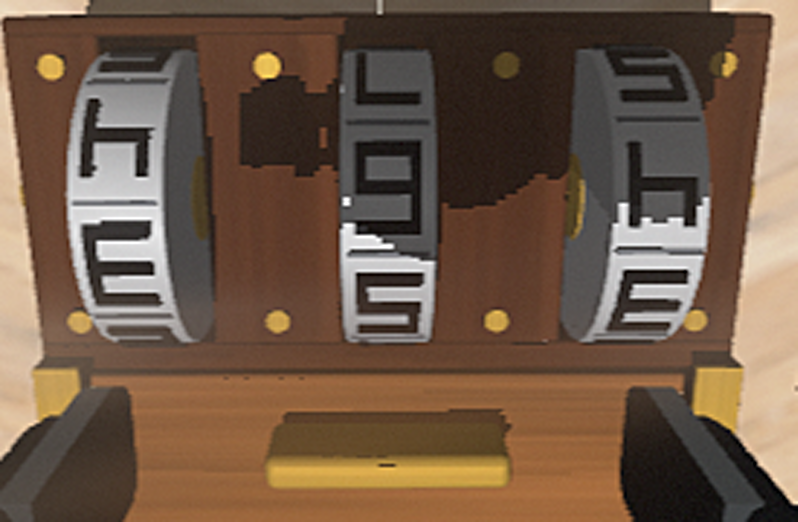

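```bash
cat >> h.py <<'E'
def wheelang(c,uv,yb,box=None,xw=-.0605,r=.0535,zc=.078):
    box=BOX if box is None else box
    K,R,t=c;o=-R.T@t;d=R.T@np.linalg.inv(K)@np.array([uv[0],uv[1],1.])
    c_,s_=np.cos(box[2]),np.sin(box[2]);M=np.array([[c_,s_,0],[-s_,c_,0],[0,0,1]])
    o=M@(o-np.array([box[0],box[1],0]));d=M@d
    o2=np.array([o[0]-xw,o[2]-zc]);d2=d[[0,2]]
    A=d2@d2;B=o2@d2;C=o2@o2-r*r;k=(-B-np.sqrt(max(B*B-A*C,0)))/A
    p=o2+k*d2;return np.arctan2(p[0],p[1]), (o+k*d)[1]   # angle from top, + toward +x
E
python3 - <<'E'
from h import *
import pickle
s,d,t=pickle.load(open("v2.pkl","rb"));c=cam("wrist",d,s)
Z=lambda p:(np.array(p)+.5)/2.9-.5+[195,110]
for n,y,L in(("w3",-.084,[(4.5,125,80),(3.5,113,203),(2.5,130,318)]),("w2",0,[(6.5,390,122),(5.5,388,254)]),("w1",.084,[(4.5,660,119),(3.5,657,251)])):
    for k,u,v in L:
        a,yb=wheelang(c,Z((u,v)),y); # seam k at angle: top reads theta; digit k sits at angle theta-(k-1)*pi/4 toward +x
        print(n,k,round(a,3),"theta",round(a+(k-1)*np.pi/4,3),"y",round(yb,4))
for b,u in(((-.125,-.135,.08),(3,17)),((-.125,.135,.08),(772,13)),((0,-.135,.091),(33,372)),((0,.135,.091),(741,368)),((.028,-.045,.114),(270,458)),((.028,.045,.114),(509,458))):
    print(b,ray(c,Z(u),b[2]).round(4),b2w(BOX,b).round(4)[0])
# top view seams
c2=cam("top",t);Zt=lambda p:(np.array(p)+.5)/5-.5+[280,140]
for n,y,L in(("w1",.084,[(2.5,162,335),(3.5,165,403)]),("w2",0,[(5.5,334,397)]),("w3",-.084,[(3.5,502,417),(2.5,492,340)])):
    for k,u,v in L: 
        a,yb=wheelang(c2,Zt((u,v)),y);print("top",n,k,"theta",round(a+(k-1)*np.pi/4,3),round(yb,4))
E
```

```text
w3 4.5 -1.057 theta 1.692 y -0.0847
w3 3.5 -0.223 theta 1.741 y -0.0838
w3 2.5 0.561 theta 1.739 y -0.0841
w2 6.5 -0.707 theta 3.613 y 0.001
w2 5.5 0.081 theta 3.615 y 0.0003
w1 4.5 -0.723 theta 2.026 y 0.085
w1 3.5 0.066 theta 2.029 y 0.0834
(-0.125, -0.135, 0.08) [ 0.4361 -0.1496  0.08  ] [ 0.4377 -0.1522  0.08  ]
(-0.125, 0.135, 0.08) [0.427  0.1156 0.08  ] [0.429  0.1176 0.08  ]
(0, -0.135, 0.091) [ 0.5647 -0.1463  0.091 ] [ 0.5626 -0.1482  0.091 ]
(0, 0.135, 0.091) [0.5551 0.12   0.091 ] [0.554  0.1216 0.091 ]
(0.028, -0.045, 0.114) [ 0.5848 -0.0542  0.114 ] [ 0.5877 -0.0574  0.114 ]
(0.028, 0.045, 0.114) [0.5822 0.0313 0.114 ] [0.5848 0.0326 0.114 ]
top w1 2.5 theta 1.984 0.0819
top w1 3.5 theta 2.053 0.0818
top w2 5.5 theta 3.594 -0.0015
top w3 3.5 theta 1.754 -0.0837
top w3 2.5 theta 1.708 -0.082
```

Wheel readings, which agree between the wrist and top views: w1 ≈ 2.03, w2 ≈ 3.61, w3 ≈ 1.74. That means turns of −0.457, +0.313 and +0.616. I'll start with the middle wheel.

Run:
```python
from h import *
s=get_state();print(s["clock"],s["position"]);print(toolrows([.498,-.0150,.103],BOX[2]))
r=2.5
for n,th in(("w2",.313),("w1",-.457),("w3",.616)):
    for f in(.33,.67,1) if n=="w2" else (.2,.4,.6,.8,1): print(n,f,round(r*np.sin(f*th),2),round(r*(1-np.cos(f*th)),2),round(np.rad2deg(f*th)/8,2))
```

```text
1.9 [ 0.49727205 -0.01454626  0.23474937]
(array([ 0.09, 13.17, -0.06]), array([-0.01, -0.01, -0.01]))
w2 0.33 0.26 0.01 0.74
w2 0.67 0.52 0.05 1.5
w2 1 0.77 0.12 2.24
w1 0.2 -0.23 0.01 -0.65
w1 0.4 -0.45 0.04 -1.31
w1 0.6 -0.68 0.09 -1.96
w1 0.8 -0.89 0.17 -2.62
w1 1 -1.1 0.26 -3.27
w3 0.2 0.31 0.02 0.88
w3 0.4 0.61 0.08 1.76
w3 0.6 0.9 0.17 2.65
w3 0.8 1.18 0.3 3.53
w3 1 1.44 0.46 4.41
```

```bash
python3 -m jog '[60,0,3,0.2,0,0,0, 60,-0.1,8,0.3,0,0,0, 60,-0.1,12,0.3,0,0,0, 60,-0.1,13.2,0.3,0,0,0, 60,-0.1,13.2,0.3,0,0,0, 160,-0.1,13.2,0.3,0,0,0, 255,-0.1,13.2,0.3,0,0,0, 255,-0.1,13.2,0.3,0,0,0, 255,-0.1,13.2,0.3,0,0,0, 255,-0.1,13.2,0.3,0,0,0]' 30
python3 - <<'E'
from h import *
s=get_state();d=get_image("wrist");cv2.imwrite("pics/w3.png",d["color"]);print(s["position"],s["width"],s["contact_force"],toolrows([.498,-.0150,.103],BOX[2]))
E
```

```text
clock: 3.15
position: [0.4982, -0.015, 0.1053]
ee_rot: [-0.705, 0.709, 0.013, -0.01]
contact_force: [-1.3, -8.5, 5.6]
width: 0.0292
[ 0.49816658 -0.01502745  0.10532766] 0.02916177699521441 [-1.30116688 -8.51979495  5.60579006] (array([-0.02,  0.23,  0.  ]), array([0.04, 0.01, 0.03]))
```

View pics/w3.png

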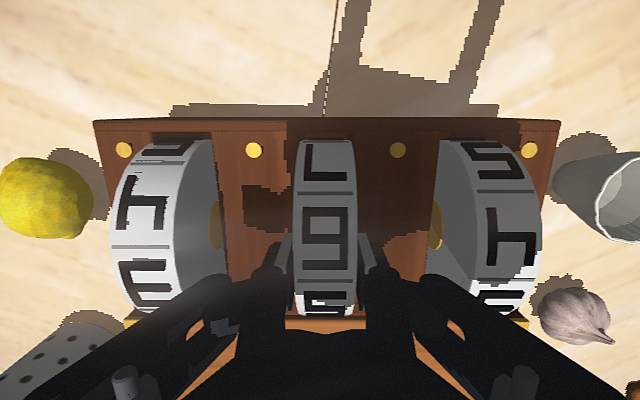

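```bash
python3 -m jog '[255,0,0,-0.2,0,0,0, 255,0.26,0.01,-0.2,0,0,0.74, 255,0.53,0.05,-0.2,0,0,1.5, 255,0.79,0.12,-0.2,0,0,2.24, 255,0.79,0.12,-0.2,0,0,2.24, 255,0.79,0.12,-0.2,0,0,2.24]'
python3 - <<'E'
from h import *
import pickle
s=get_state();d=get_image("wrist");pickle.dump((s,d),open("v4.pkl","wb"));cv2.imwrite("pics/w4.png",d["color"]);print(s["position"],s["width"],s["contact_force"],toolrows([.498,-.0150,.103],BOX[2]))
E
```

```text
clock: 3.95
position: [0.5066, -0.0148, 0.103]
ee_rot: [-0.696, 0.701, -0.097, -0.12]
contact_force: [2.0, -3.6, 3.1]
width: 0.0292
[ 0.50655926 -0.01477724  0.10298989] 0.029213077481861263 [ 2.03954006 -3.60983546  3.05162601] (array([-0.81,  0.26,  0.  ]), array([ 0.02,  0.  , -2.21]))
```

View pics/w4.png

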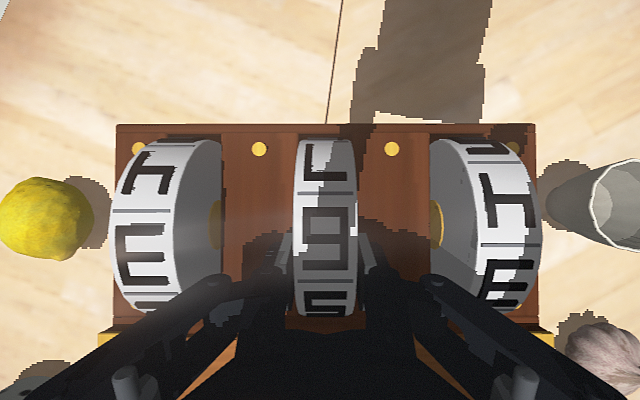

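Run:
```python
from h import *
import pickle
s,d=pickle.load(open("v4.pkl","rb"));c=cam("wrist",d,s)
g=cv2.cvtColor(d["color"],cv2.COLOR_BGR2GRAY)
print(g[180:300,300:304].mean(1).astype(int).tolist())
for k,u,v in((6.5,327,192),(5.5,326,290)):
    a,y=wheelang(c,(u,v),0);print(k,a+(k-1)*np.pi/4,y)
```

```text
[207, 224, 221, 220, 221, 221, 221, 223, 223, 225, 232, 185, 123, 130, 111, 205, 234, 228, 228, 228, 228, 228, 229, 230, 230, 232, 240, 167, 177, 179, 181, 180, 180, 181, 181, 183, 168, 172, 172, 174, 174, 175, 176, 176, 178, 179, 178, 178, 179, 179, 177, 177, 178, 177, 177, 175, 176, 176, 175, 174, 174, 173, 170, 165, 242, 232, 230, 229, 228, 226, 230, 246, 83, 99, 102, 103, 104, 102, 103, 103, 90, 85, 87, 86, 86, 86, 85, 85, 87, 83, 94, 100, 98, 99, 97, 97, 97, 97, 100, 78, 59, 62, 58, 103, 98, 96, 95, 96, 96, 95, 97, 93, 92, 93, 93, 92, 93, 92, 93, 94]
6.5 3.933650173740618 0.0012942647188017144
5.5 4.038095557467022 0.000848883402910287
```

Run:
```python
from h import *
import pickle
s,d=pickle.load(open("v4.pkl","rb"));c=cam("wrist",d,s)
for k,u,v in((6.5,327,193),(5.5,326,281)):
  for dx in(0,-.002):
    a,y=wheelang(c,(u,v),0,BOX+[dx,0,0]);print(k,dx,a+(k-1)*np.pi/4,y)
```

```text
6.5 0 3.943113898400909 0.0012935228132101612
6.5 -0.002 3.9834521356095633 0.001226085469986009
5.5 0 3.937135305463659 0.0008446862106205202
5.5 -0.002 3.9840569598823117 0.0007819143776156053
```

```bash
python3 -m jog '[120,0,0,0,0,0,0, 60,0,0,0,0,0,0, 60,0,0,0,0,0,0, 60,0,-3,0,0,0,0, 60,0,-7,0,0,0,0, 60,0,-8,0,0,0,0]'
python3 - <<'E'
from h import *
w=b2w(BOX,[[-.0605,.084,.078]])[0]
s=get_state();print(s["clock"],s["position"],s["width"],toolrows([w[0],w[1],.175],BOX[2]))
E
```

```text
clock: 4.75
position: [0.5307, -0.0128, 0.1798]
ee_rot: [-0.697, 0.7, -0.097, -0.12]
contact_force: [0.4, -1.2, 0.1]
width: 0.0653
4.75 [ 0.5306702  -0.01276286  0.17984009] 0.06534025993313357 (array([-2.99,  1.46,  8.26]), array([ 0.  ,  0.  , -2.21]))
```

```bash
python3 -m jog '[60,-1.5,0.5,4,0,0,-1.2, 60,-3,1.4,8,0,0,-2.2, 60,-3,1.4,8.2,0,0,-2.2, 60,-3,1.4,8.2,0,0,-2.2]'
python3 - <<'E'
from h import *
w=b2w(BOX,[[-.0605,.084,.078]])[0]
s=get_state();print(s["clock"],s["position"],s["width"],toolrows([w[0],w[1],.103],BOX[2]))
E
```

```text
clock: 5.25
position: [0.4933, 0.0682, 0.1738]
ee_rot: [-0.707, 0.707, 0.01, -0.014]
contact_force: [-0.1, -0.0, 0.3]
width: 0.0651
5.25 [0.49325827 0.06823868 0.17375193] 0.0650568239753338 (array([0.23, 7.07, 0.04]), array([ 0.  ,  0.01, -0.04]))
```

```bash
python3 -m jog '[60,0.1,3,0,0,0,0, 60,0.15,6,0,0,0,0, 60,0.15,7,0,0,0,0, 60,0.15,7.1,0,0,0,0, 160,0.15,7.1,0,0,0,0, 255,0.15,7.1,0,0,0,0, 255,0.15,7.1,0,0,0,0, 255,0.15,7.1,0,0,0,0, 255,0.15,7.1,0,0,0,0]' 30
python3 - <<'E'
from h import *
import pickle
s=get_state();d=get_image("wrist");pickle.dump((s,d),open("v5.pkl","wb"));cv2.imwrite("pics/w5.png",d["color"])
w=b2w(BOX,[[-.0605,.084,.078]])[0]
print(s["position"],s["width"],s["contact_force"],toolrows([w[0],w[1],.103],BOX[2]))
E
```

```text
clock: 6.38
position: [0.4956, 0.0688, 0.1041]
ee_rot: [0.707, -0.707, -0.01, 0.012]
contact_force: [0.4, 3.8, 6.9]
width: 0.0294
[0.49563904 0.06883427 0.10408775] 0.029447974053157532 [0.362801   3.81489625 6.88017833] (array([-0.05,  0.11, -0.01]), array([-0.01, -0.  , -0.02]))
```

View pics/w5.png

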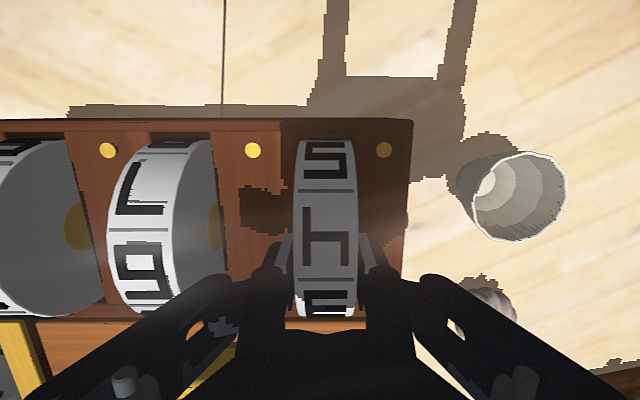

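```bash
python3 -m jog '[255,-0.24,0.01,0,0,0,-0.65, 255,-0.47,0.04,0,0,0,-1.31, 255,-0.7,0.1,0,0,0,-1.96, 255,-0.93,0.17,0,0,0,-2.62, 255,-1.15,0.27,0,0,0,-3.27, 255,-1.15,0.27,0,0,0,-3.27, 255,-1.15,0.27,0,0,0,-3.27]'
python3 - <<'E'
from h import *
import pickle
s=get_state();d=get_image("wrist");pickle.dump((s,d),open("v6.pkl","wb"));cv2.imwrite("pics/w6.png",d["color"])
w=b2w(BOX,[[-.0605,.084,.078]])[0]
print(s["position"],s["width"],s["contact_force"],toolrows([w[0],w[1],.103],BOX[2]))
E
```

```text
clock: 7.3
position: [0.4829, 0.0684, 0.1019]
ee_rot: [0.692, -0.686, -0.17, -0.148]
contact_force: [-9.2, 4.9, 16.7]
width: 0.0294
[0.48286287 0.06835826 0.10185123] 0.02935082760510981 [-9.24575926  4.92618228 16.68378697] (array([ 1.15,  0.43, -0.01]), array([-0.  ,  0.01,  3.25]))
```

View pics/w6.png

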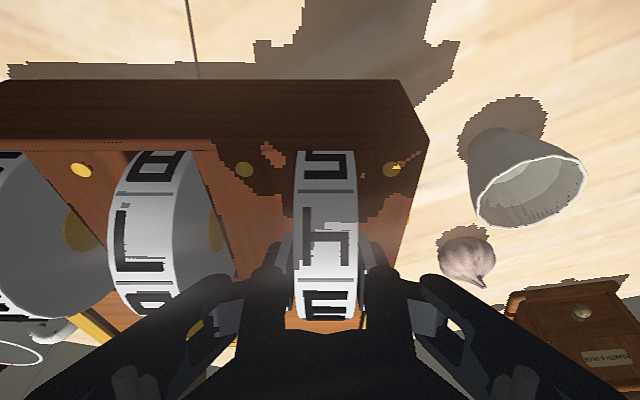

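Run:
```python
from h import *
import pickle
for f,L in(("v5.pkl",((4.5,183),(3.5,282))),("v6.pkl",((4.5,192),(3.5,280)))):
  s,d=pickle.load(open(f,"rb"));c=cam("wrist",d,s)
  g=cv2.cvtColor(d["color"],cv2.COLOR_BGR2GRAY)
  for k,v in L:
    m=g[v-7:v+8,300:350].mean(1);w=np.clip(np.median(m)-m-5,0,None);v2=(np.arange(v-7,v+8)*w).sum()/w.sum()
    print(f,k,v2,m.astype(int).tolist(),wheelang(c,(326,v2),.084)[0]+(k-1)*np.pi/4)
```

```text
v5.pkl 4.5 180.7288910664707 [33, 31, 45, 107, 99, 98, 98, 98, 98, 98, 99, 100, 104, 54, 59] 1.928778457384586
v5.pkl 3.5 279.18437552957124 [97, 99, 94, 54, 61, 59, 79, 101, 98, 97, 98, 98, 98, 99, 106] 2.0216942396489515
v6.pkl 4.5 190.8251357875679 [101, 101, 102, 104, 81, 58, 61, 57, 94, 104, 102, 102, 102, 103, 102] 1.5454035455149988
v6.pkl 3.5 279.4036979041195 [233, 235, 236, 239, 250, 144, 129, 164, 154, 233, 241, 237, 237, 237, 237] 1.5430525077960888
```

```bash
python3 -m jog '[255,0.05,0,0,0,0,0.15, 255,0.05,0,0,0,0,0.15, 120,0.05,0,0,0,0,0.15, 60,0.05,0,0,0,0,0.15, 60,0.05,0,0,0,0,0.15, 60,0.05,-3,0,0,0,0.15, 60,0.05,-7,0,0,0,0.15, 60,0.05,-7.5,0,0,0,0.15]'
python3 - <<'E'
from h import *
w=b2w(BOX,[[-.0605,-.084,.078]])[0]
s=get_state();print(s["clock"],s["position"],s["width"],toolrows([w[0],w[1],.18],BOX[2]))
E
```

```text
clock: 8.35
position: [0.4517, 0.0666, 0.1702]
ee_rot: [0.693, -0.688, -0.164, -0.141]
contact_force: [0.0, 0.9, 0.4]
width: 0.0649
8.35 [0.4517305  0.06661109 0.17020135] 0.06488956710364223 (array([  4.35,   0.95, -16.73]), array([0.  , 0.  , 3.11]))
```

```bash
python3 -m jog '[60,1.5,0,-5,0,0,1.1, 60,3,0.3,-10.5,0,0,2.2, 60,4.3,0.9,-16,0,0,3.1, 60,4.35,0.95,-16.7,0,0,3.11, 60,4.35,0.95,-16.7,0,0,3.11, 60,4.35,0.95,-16.7,0,0,3.11]'
python3 - <<'E'
from h import *
w=b2w(BOX,[[-.0605,-.084,.078]])[0]
s=get_state();print(s["clock"],s["position"],s["width"],toolrows([w[0],w[1],.103],BOX[2]))
E
```

```text
clock: 9.1
position: [0.4983, -0.0974, 0.1768]
ee_rot: [0.707, -0.707, -0.01, 0.014]
contact_force: [0.2, -0.7, -0.6]
width: 0.0651
9.1 [ 0.49832131 -0.09742743  0.17683707] 0.06512394055159461 (array([ 0.26,  7.38, -0.19]), array([-0.01,  0.01, -0.04]))
```

```bash
python3 -m jog '[60,0.1,3,-0.1,0,0,0, 60,0.15,6,-0.15,0,0,0, 60,0.2,7.2,-0.15,0,0,0, 60,0.2,7.3,-0.15,0,0,0, 160,0.2,7.3,-0.15,0,0,0, 255,0.2,7.3,-0.15,0,0,0, 255,0.2,7.3,-0.15,0,0,0, 255,0.2,7.3,-0.15,0,0,0, 255,0.2,7.3,-0.15,0,0,0]' 30
python3 - <<'E'
from h import *
w=b2w(BOX,[[-.0605,-.084,.078]])[0]
s=get_state();print(s["clock"],s["position"],s["width"],s["contact_force"],toolrows([w[0],w[1],.103],BOX[2]))
E
```

```text
clock: 10.22
position: [0.5023, -0.0991, 0.1059]
ee_rot: [0.708, -0.706, -0.01, 0.012]
contact_force: [-1.4, 6.1, 5.3]
width: 0.0294
10.225 [ 0.50229417 -0.09909398  0.10585819] 0.02938174543574629 [-1.40414749  6.11930135  5.33877464] (array([-0.18,  0.29, -0.  ]), array([-0.01, -0.  , -0.01]))
```

```bash
python3 -m jog '[255,0.33,0.04,0,0,0,0.88, 255,0.65,0.12,0,0,0,1.76, 255,0.96,0.25,0,0,0,2.65, 255,1.25,0.4,0,0,0,3.53, 255,1.53,0.6,0,0,0,4.41, 255,1.53,0.6,0,0,0,4.41, 255,1.53,0.6,0,0,0,4.41]'
python3 - <<'E'
from h import *
import pickle
s=get_state();d=get_image("wrist");pickle.dump((s,d),open("v7.pkl","wb"));cv2.imwrite("pics/w7.png",d["color"])
w=b2w(BOX,[[-.0605,-.084,.078]])[0]
print(s["position"],s["width"],s["contact_force"],toolrows([w[0],w[1],.103],BOX[2]))
E
```

```text
clock: 11.1
position: [0.5179, -0.0985, 0.0975]
ee_rot: [-0.671, 0.676, -0.204, -0.226]
contact_force: [1.1, 5.3, -3.5]
width: 0.0292
[ 0.51793992 -0.09852642  0.09749081] 0.029182241276813035 [ 1.11032431  5.32454633 -3.46351159] (array([-1.74,  0.56, -0.01]), array([-0.02,  0.  , -4.41]))
```

View pics/w7.png

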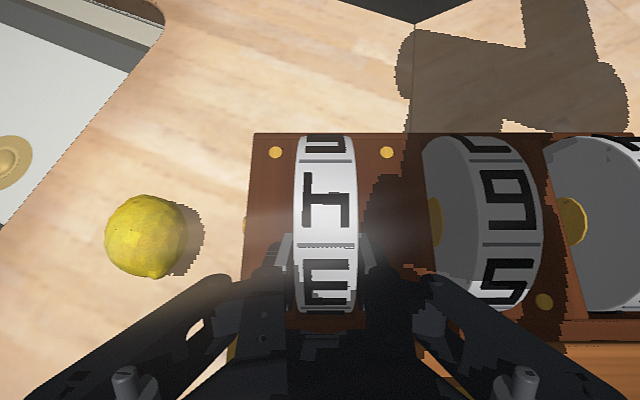

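```bash
python3 - <<'E'
from h import *
import pickle
s,d=pickle.load(open("v7.pkl","rb"));c=cam("wrist",d,s)
for k,v in((4.5,155.5),(3.5,246)): print(wheelang(c,(326,v),-.084)[0]+(k-1)*np.pi/4)
E
python3 -m jog '[255,0,0,0,0,0,0, 120,0,0,0,0,0,0, 60,0,0,0,0,0,0, 60,0,0,0,0,0,0, 60,0,-3,0,0,0,0, 60,0,-7,0,0,0,0, 60,0,-8,0,0,0,0]'
python3 - <<'E'
from h import *
w=b2w(BOX,[[-.0605,0,.078]])[0]
s=get_state();print(s["clock"],s["position"],s["width"],toolrows([w[0],w[1],.235],BOX[2]))
E
```

```text
2.307054212017739
2.391360880700623
clock: 12.02
position: [0.5649, -0.0987, 0.1651]
ee_rot: [-0.67, 0.678, -0.204, -0.225]
contact_force: [0.2, -1.2, 0.1]
width: 0.0654
12.025 [ 0.56491505 -0.09873377  0.16510608] 0.0654335577571539 (array([-9.3 , -2.  ,  8.55]), array([ 0.01, -0.  , -4.41]))
```

Now a level look at all three wheels from above.

```bash
python3 -m jog '[60,-3,-1.5,2,0,0,-1.3, 60,-6,-1.8,5,0,0,-2.6, 60,-9,-2,8,0,0,-3.9, 60,-9.3,-2,8.5,0,0,-4.4, 60,-9.3,-2,8.5,0,0,-4.4, 60,-9.3,-2,8.5,0,0,-4.4, 60,-9.3,-2,8.5,0,0,-4.4]'
python3 - <<'E'
from h import *
import pickle
s=get_state();d=get_image("wrist");t=get_image("top");sc=get_image("scene");pickle.dump((s,d,t,sc),open("v8.pkl","wb"));print(s["clock"],s["position"],s["qd"].round(3))
a=d["color"][110:290,195:470];cv2.imwrite("pics/w8z.png",cv2.resize(a,None,fx=2.9,fy=2.9,interpolation=cv2.INTER_CUBIC))
a=sc["color"][170:295,260:420]; cv2.imwrite("pics/s8z.png",cv2.resize(a,None,fx=4.5,fy=4.5,interpolation=cv2.INTER_CUBIC))
E
```

```text
clock: 12.9
position: [0.4975, -0.0159, 0.2327]
ee_rot: [0.707, -0.707, -0.008, 0.014]
contact_force: [0.1, 0.7, 0.3]
width: 0.0654
12.9 [ 0.49747828 -0.01587669  0.23269682] [ 0.     0.    -0.001 -0.001  0.001 -0.002]
```

View pics/w8z.png

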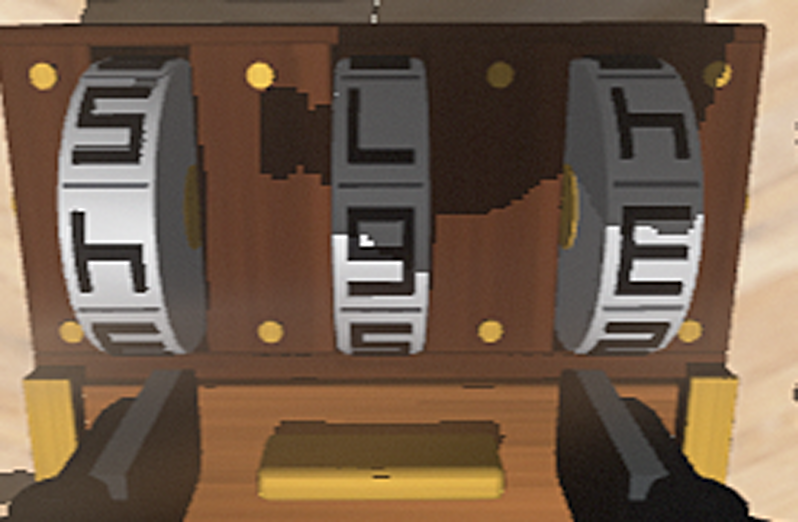

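View pics/s8z.png

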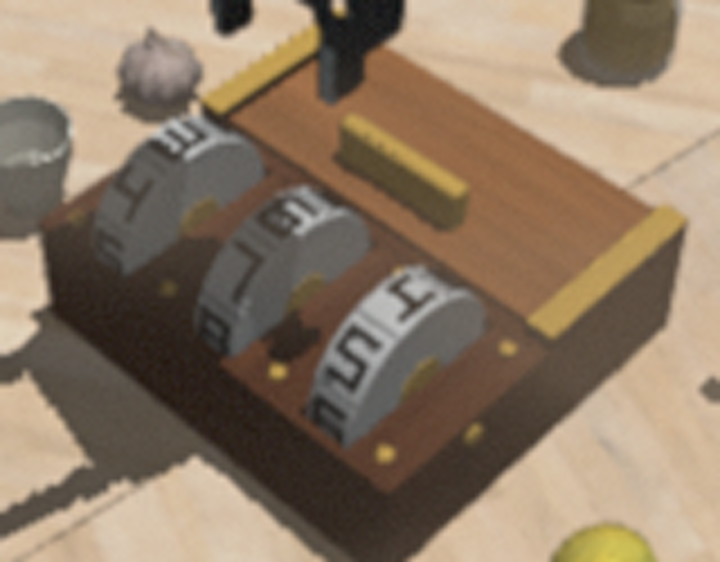

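Run:
```python
from h import *
import pickle
s,d,t,sc=pickle.load(open("v8.pkl","rb"));c=cam("wrist",d,s)
g=cv2.cvtColor(d["color"],cv2.COLOR_BGR2GRAY).astype(float)
Z=lambda p:(np.array(p)+.5)/2.9-.5+[195,110]
tg={"w3":2.356,"w2":3.927,"w1":1.571}
for n,y,L in(("w3",-.084,[(4.5,107,186),(3.5,119,310)]),("w2",0,[(6.5,381,185),(5.5,380,310)]),("w1",.084,[(3.5,657,184),(2.5,655,309)])):
    for k,u,v in L:
        p=Z((u,v));u0,v0=np.round(p).astype(int)
        w=np.arange(v0-3,v0+4);m=g[v0-3:v0+4,u0-6:u0+7].mean(1);q=np.clip(np.sort(m)[-3]-m-8,0,None);vr=(w*q).sum()/q.sum()
        print(n,k,p.round(1),round(vr,2),[round(wheelang(c,(p[0],vv),y,BOX+[dx,0,0])[0]+(k-1)*np.pi/4-tg[n],3) for vv in(p[1],vr) for dx in(0,-.002)])
# wheel extents and screws -> box check
for b,u in(((-.125,-.135,.08),(0,27)),((-.125,.135,.08),(765,26)),((0,-.135,.091),(25,380)),((0,.135,.091),(738,378)),((.028,-.045,.114),(262,470)),((.028,.045,.114),(503,469))):
    print(b,ray(c,Z(u),b[2]).round(4),b2w(BOX,b).round(4)[0])
# symmetric screws rows
for u in((43,76),(260,75),(499,75),(718,74),(72,332),(271,332),(489,332),(689,331)): print(ray(c,Z(u),.08).round(4))
# axle caps in scene / silhouettes: top-view wheel extents
```

```text
w3 4.5 [231.6 173.8] 173.53 [np.float64(0.018), np.float64(0.055), np.float64(0.013), np.float64(0.05)]
w3 3.5 [235.7 216.6] 216.46 [np.float64(0.004), np.float64(0.053), np.float64(0.001), np.float64(0.05)]
w2 6.5 [326.1 173.5] 173.38 [np.float64(0.013), np.float64(0.05), np.float64(0.011), np.float64(0.048)]
w2 5.5 [325.7 216.6] 216.43 [np.float64(0.005), np.float64(0.054), np.float64(0.001), np.float64(0.05)]
w1 3.5 [421.2 173.1] 173.05 [np.float64(0.007), np.float64(0.045), np.float64(0.006), np.float64(0.043)]
w1 2.5 [420.5 216.2] 215.71 [np.float64(-0.002), np.float64(0.046), np.float64(-0.014), np.float64(0.034)]
(-0.125, -0.135, 0.08) [ 0.4364 -0.148   0.08  ] [ 0.4377 -0.1522  0.08  ]
(-0.125, 0.135, 0.08) [0.4278 0.1155 0.08  ] [0.429  0.1176 0.08  ]
(0, -0.135, 0.091) [ 0.5639 -0.1458  0.091 ] [ 0.5626 -0.1482  0.091 ]
(0, 0.135, 0.091) [0.5547 0.1208 0.091 ] [0.554  0.1216 0.091 ]
(0.028, -0.045, 0.114) [ 0.5851 -0.0542  0.114 ] [ 0.5877 -0.0574  0.114 ]
(0.028, 0.045, 0.114) [0.582  0.0314 0.114 ] [0.5848 0.0326 0.114 ]
[ 0.4526 -0.1345  0.08  ]
[ 0.4499 -0.0585  0.08  ]
[0.4472 0.0251 0.08  ]
[0.4445 0.1017 0.08  ]
[ 0.5485 -0.1311  0.08  ]
[ 0.5461 -0.0551  0.08  ]
[0.5435 0.0282 0.08  ]
[0.5407 0.1045 0.08  ]
```

Run:
```python
from h import *
import pickle
s,d,t,sc=pickle.load(open("v8.pkl","rb"));c=cam("wrist",d,s)
g=cv2.cvtColor(d["color"],cv2.COLOR_BGR2GRAY).astype(int)
for u in(318,326,334): print(u,g[126:134,u],g[226:238,u])
al=np.linspace(-1.53,1.6,2000)
for dx in(0,-.001,-.002,-.003):
  B=BOX+[dx,0,0]
  X=b2w(B,np.c_[-.0605+.0535*np.sin(al),0*al,.078+.0535*np.cos(al)]);p=proj(c,X);print(dx,p[:,1].min().round(2),p[:,1].max().round(2))
# top/scene seams
Zs=lambda p:(np.array(p)+.5)/4.5-.5+[260,170]
a=t["color"][140:255,280:410];cv2.imwrite("pics/t8z.png",cv2.resize(a,None,fx=5,fy=5,interpolation=cv2.INTER_CUBIC))
a=sc["color"][185:275,275:375];cv2.imwrite("pics/s8zz.png",cv2.resize(a,None,fx=6.6,fy=6.6,interpolation=cv2.INTER_CUBIC))
```

```text
318 [43 44 43 33 35 31 31 25] [ 56  56  55  52 104  54  52  80  74  74  74  78]
326 [40 42 43 34 34 31 24 23] [178 135  42  50 102  50  52  77  73  72  74  77]
334 [41 41 40 27 31 28 28 22] [182 136  35  50  53  53  50  78  77  73  77  75]
0 131.36 232.85
-0.001 130.35 231.96
-0.002 129.33 231.07
-0.003 128.31 230.18
```

View pics/s8zz.png

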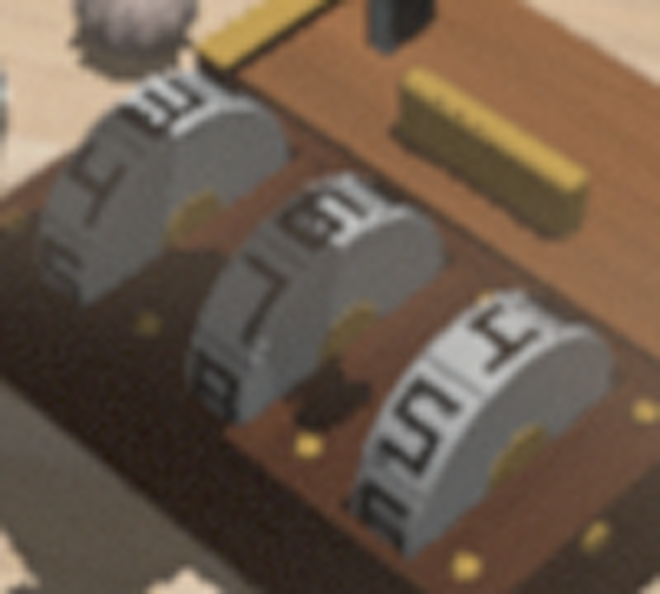

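View pics/t8z.png

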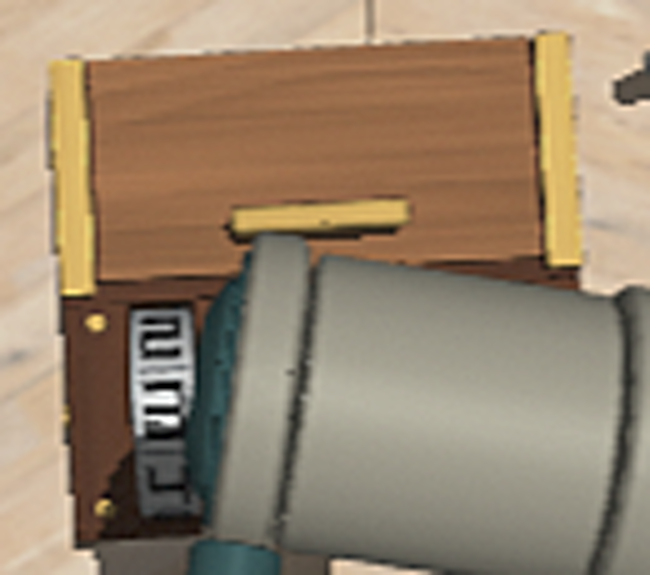

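Run:
```python
from h import *
print(toolrows([.525,-.0145,.200],BOX[2],np.deg2rad(16.4)))
```

```text
(array([2.81, 3.26, 0.03]), array([-0., -0.,  2.]))
```

```bash
python3 -m jog '[60,1.4,1.6,0,0,0,1, 60,2.8,3.2,0,0,0,2, 60,2.8,3.2,0,0,0,2, 60,2.8,3.2,0,0,0,2]'
python3 - <<'E'
from h import *
import pickle
s=get_state();d=get_image("wrist");pickle.dump((s,d),open("v9.pkl","wb"));print(s["clock"],s["position"],s["qd"].round(3))
a=d["color"][100:290,185:460];cv2.imwrite("pics/w9z.png",cv2.resize(a,None,fx=2.9,fy=2.9,interpolation=cv2.INTER_CUBIC))
c=cam("wrist",d,s);print(-c[1].T@c[2],c[1].round(3))
E
```

```text
clock: 13.55
position: [0.5242, -0.0145, 0.201]
ee_rot: [-0.698, 0.701, -0.09, -0.112]
contact_force: [-0.5, -0.1, -0.5]
width: 0.0656
13.55 [ 0.52423027 -0.01450813  0.20100073] [-0.002 -0.053  0.01  -0.001 -0.    -0.   ]
[ 0.49645301 -0.01527065  0.35708966] [[-0.032  0.999  0.   ]
 [ 0.999  0.032 -0.   ]
 [-0.     0.    -1.   ]]
```

View pics/w9z.png

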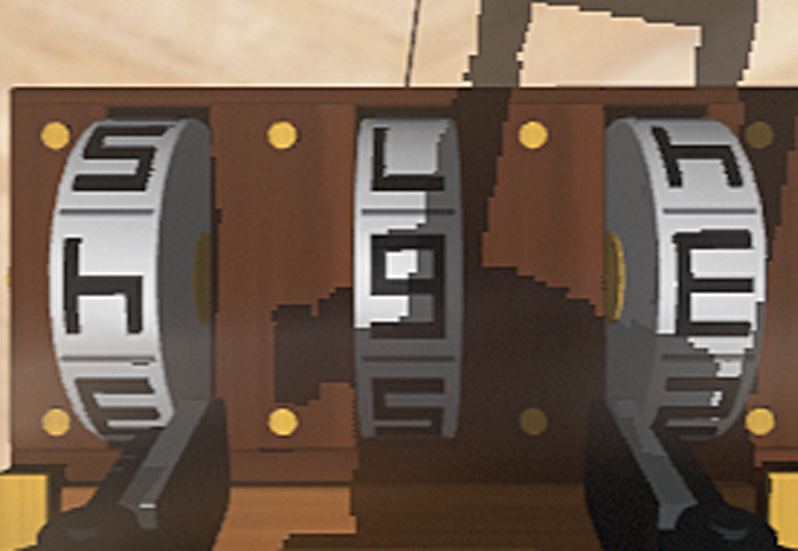

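The straight-down view shows the case screws and the wheel silhouettes centred at zoom row 278. The seams are centred at about 285.5. All three wheels are therefore about 0.04 rad too far, so I'll trim each by −0.3 units.

Run:
```python
from h import *
B=BOX+[-.0012,0,0]
for y in(.084,0,-.084):
    w=b2w(B,[[-.0605,y,.078]])[0];print(w,toolrows([w[0],w[1],.150],BOX[2]),toolrows([w[0],w[1],.103],BOX[2]))
```

```text
[0.49394343 0.06872133 0.078     ] (array([-1.16,  5.76,  8.41]), array([-0.  , -0.  , -2.04])) (array([ 0.16, 10.28,  8.41]), array([-0.  , -0.  , -2.04]))
[ 0.49663097 -0.01523567  0.078     ] (array([-1.16,  5.76,  0.01]), array([-0.  , -0.  , -2.04])) (array([1.600e-01, 1.028e+01, 1.000e-02]), array([-0.  , -0.  , -2.04]))
[ 0.49931851 -0.09919267  0.078     ] (array([-1.16,  5.76, -8.39]), array([-0.  , -0.  , -2.04])) (array([ 0.16, 10.27, -8.39]), array([-0.  , -0.  , -2.04]))
```

```bash
python3 -m jog '[60,-1.2,2.9,0,0,0,-1.02, 60,-1.16,5.76,0,0,0,-2.04, 60,-1.16,5.76,0,0,0,-2.04, 60,-0.5,8,0,0,0,-2.04, 60,0.16,10.3,0,0,0,-2.04, 60,0.16,10.3,0,0,0,-2.04, 160,0.16,10.3,0,0,0,-2.04, 255,0.16,10.3,0,0,0,-2.04, 255,0.16,10.3,0,0,0,-2.04, 255,0.16,10.3,0,0,0,-2.04, 255,0.16,10.3,0,0,0,-2.04]' 30
python3 -m jog '[255,-0.05,0,0,0,0,-0.15, 255,-0.11,0,0,0,0,-0.3, 255,-0.11,0,0,0,0,-0.3, 120,-0.11,0,0,0,0,-0.3, 60,-0.11,0,0,0,0,-0.3, 60,-0.11,0,0,0,0,-0.3, 60,-0.11,-3,0,0,0,-0.3, 60,-0.11,-7,0,0,0,-0.3, 60,-0.11,-7,0,0,0,-0.3]'
python3 - <<'E'
from h import *
B=BOX+[-.0012,0,0]
w=b2w(B,[[-.0605,.084,.078]])[0];print(toolrows([w[0],w[1],.17],BOX[2]),toolrows([w[0],w[1],.103],BOX[2]))
E
```

```text
clock: 14.98
position: [0.4982, -0.0151, 0.1041]
ee_rot: [0.707, -0.707, -0.012, 0.01]
contact_force: [-0.2, 2.3, 6.5]
width: 0.0298
clock: 16.1
position: [0.4982, -0.0158, 0.1752]
ee_rot: [-0.707, 0.707, 0.028, 0.006]
contact_force: [0.0, -0.9, -0.2]
width: 0.0651
(array([-0.18,  0.5 ,  8.46]), array([0.01, 0.  , 0.35])) (array([-0.5 ,  7.2 ,  8.47]), array([0.01, 0.  , 0.35]))
```

```bash
python3 -m jog '[60,-0.1,0.2,4.2,0,0,0.2, 60,-0.2,0.4,8.4,0,0,0.35, 60,-0.2,0.4,8.46,0,0,0.35, 60,-0.4,3.8,8.46,0,0,0.35, 60,-0.6,7.2,8.46,0,0,0.35, 60,-0.6,7.2,8.46,0,0,0.35, 160,-0.6,7.2,8.46,0,0,0.35, 255,-0.6,7.2,8.46,0,0,0.35, 255,-0.6,7.2,8.46,0,0,0.35, 255,-0.6,7.2,8.46,0,0,0.35, 255,-0.6,7.2,8.46,0,0,0.35]' 30
python3 -m jog '[255,-0.05,0,0,0,0,-0.13, 255,-0.1,0,0,0,0,-0.27, 255,-0.1,0,0,0,0,-0.27, 120,-0.1,0,0,0,0,-0.27, 60,-0.1,0,0,0,0,-0.27, 60,-0.1,0,0,0,0,-0.27, 60,-0.1,-3,0,0,0,-0.27, 60,-0.1,-7,0,0,0,-0.27, 60,-0.1,-7,0,0,0,-0.27]'
python3 - <<'E'
from h import *
B=BOX+[-.0012,0,0]
w=b2w(B,[[-.0605,-.084,.078]])[0];print(toolrows([w[0],w[1],.17],BOX[2]),toolrows([w[0],w[1],.103],BOX[2]))
E
```

```text
clock: 17.48
position: [0.4913, 0.0687, 0.1016]
ee_rot: [-0.707, 0.707, 0.01, -0.013]
contact_force: [-0.5, -1.5, 6.4]
width: 0.0294
clock: 18.6
position: [0.4919, 0.0692, 0.173]
ee_rot: [0.707, -0.707, -0.025, -0.002]
contact_force: [-0.4, 0.1, -0.4]
width: 0.0653
(array([  0.19,   0.3 , -16.86]), array([-0.  ,  0.  ,  0.27])) (array([ -0.06,   7.  , -16.86]), array([-0.  ,  0.  ,  0.27]))
```

```bash
python3 -m jog '[60,0.1,0.1,-6,0,0,0.2, 60,0.2,0.2,-12,0,0,0.27, 60,0.2,0.2,-16.8,0,0,0.27, 60,0.2,0.3,-16.86,0,0,0.27, 60,0.1,3.6,-16.86,0,0,0.27, 60,-0.1,7,-16.86,0,0,0.27, 60,-0.1,7,-16.86,0,0,0.27, 160,-0.1,7,-16.86,0,0,0.27, 255,-0.1,7,-16.86,0,0,0.27, 255,-0.1,7,-16.86,0,0,0.27, 255,-0.1,7,-16.86,0,0,0.27, 255,-0.1,7,-16.86,0,0,0.27]' 30
python3 -m jog '[255,-0.05,0,0,0,0,-0.15, 255,-0.11,0,0,0,0,-0.3, 255,-0.11,0,0,0,0,-0.3, 120,-0.11,0,0,0,0,-0.3, 60,-0.11,0,0,0,0,-0.3, 60,-0.11,0,0,0,0,-0.3, 60,-0.11,-3,0,0,0,-0.3, 60,-0.11,-7,0,0,0,-0.3, 60,-0.11,-7,0,0,0,-0.3]'
python3 - <<'E'
from h import *
print(toolrows([.5245,-.0145,.200],BOX[2],np.deg2rad(16.4)))
E
```

```text
clock: 20.1
position: [0.4973, -0.0992, 0.1016]
ee_rot: [-0.707, 0.707, 0.01, -0.013]
contact_force: [-0.4, 3.2, 5.7]
width: 0.0293
clock: 21.22
position: [0.4978, -0.1003, 0.173]
ee_rot: [-0.706, 0.708, 0.026, 0.003]
contact_force: [1.1, 0.2, -0.6]
width: 0.065
(array([ 3.06, -2.6 ,  8.48]), array([ 0.02, -0.  ,  2.34]))
```

```bash
python3 -m jog '[60,1.5,-1.3,4,0,0,1.2, 60,3.06,-2.6,8.2,0,0,2.34, 60,3.06,-2.6,8.5,0,0,2.34, 60,3.06,-2.6,8.5,0,0,2.34, 60,3.06,-2.6,8.5,0,0,2.34, 60,3.06,-2.6,8.5,0,0,2.34]'
python3 - <<'E'
from h import *
import pickle
s=get_state();d=get_image("wrist");pickle.dump((s,d),open("v10.pkl","wb"));print(s["clock"],s["position"],s["qd"].round(3))
a=d["color"][100:290,185:460];cv2.imwrite("pics/w10z.png",cv2.resize(a,None,fx=2.9,fy=2.9,interpolation=cv2.INTER_CUBIC))
c=cam("wrist",d,s);print(-c[1].T@c[2],c[1].round(3))
E
```

```text
clock: 21.98
position: [0.5216, -0.0143, 0.1977]
ee_rot: [-0.698, 0.701, -0.092, -0.113]
contact_force: [1.1, 0.3, 0.7]
width: 0.0656
21.975 [ 0.52155133 -0.01433837  0.19765282] [ 0.002 -0.001 -0.009  0.001  0.     0.001]
[ 0.49456069 -0.01496096  0.35388411] [[-0.03   1.    -0.   ]
 [ 1.     0.03  -0.005]
 [-0.005 -0.001 -1.   ]]
```

View pics/w10z.png

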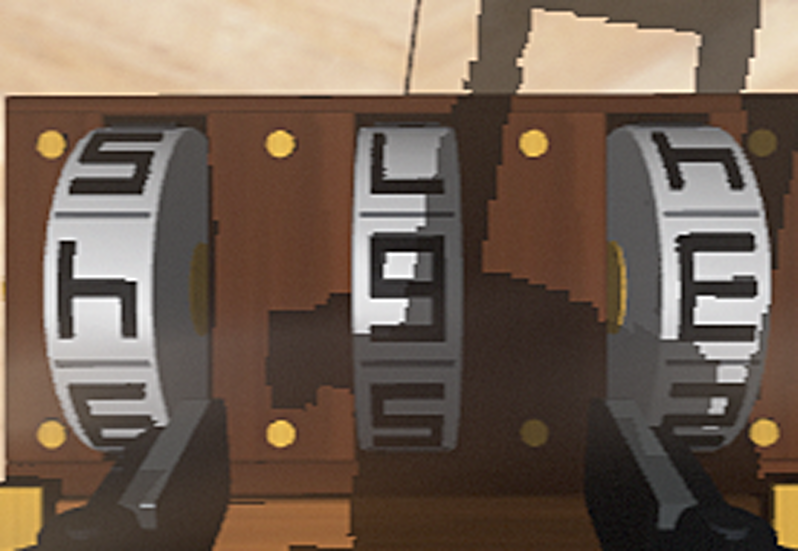

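The trimmed seams are centred at row 288.5, matching the screws and silhouettes at 288.5. After the parallax allowance the wheels are within about 0.01 rad of 3-6-4. Now the lid.

Run:
```python
from h import *
B=BOX+[-.0012,0,0]
w=b2w(B,[[.009,0,0]])[0];print(w,toolrows([w[0],w[1],.15],BOX[2]),toolrows([w[0],w[1],.096],BOX[2]))
```

```text
[ 0.56609539 -0.01301205  0.        ] (array([ 5.62,  3.3 , -0.01]), array([-0.  , -0.01, -2.09])) (array([ 7.17,  8.47, -0.01]), array([-0.  , -0.01, -2.09]))
```

```bash
python3 -m jog '[255,2,0,0,0,0,-0.7, 255,4,1,0,0,0,-1.4, 255,5.6,3.2,0,0,0,-2.09, 255,5.6,3.2,0,0,0,-2.09, 255,5.6,3.2,0,0,0,-2.09, 255,5.6,3.2,0,0,0,-2.09]'
python3 - <<'E'
from h import *
B=BOX+[-.0012,0,0]
w=b2w(B,[[.009,0,0]])[0]
s=get_state();d=get_image("wrist");sc=get_image("scene");print(s["clock"],s["position"],s["width"],toolrows([w[0],w[1],.096],BOX[2]))
cv2.imwrite("pics/w11.png",d["color"]);cv2.imwrite("pics/s11.png",cv2.resize(sc["color"][130:295,240:440],None,fx=4,fy=3.6))
E
```

```text
clock: 22.78
position: [0.5682, -0.0124, 0.1516]
ee_rot: [-0.707, 0.707, 0.012, -0.011]
contact_force: [-0.5, 0.2, 0.1]
width: -0.0002
22.775 [ 0.56822913 -0.01240172  0.1516481 ] -0.00024471208387457396 (array([-0.19,  5.52, -0.07]), array([0.  , 0.  , 0.01]))
```

View pics/w11.png

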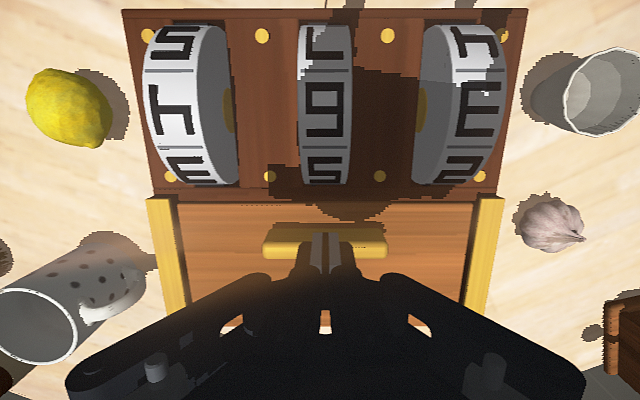

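View pics/s11.png

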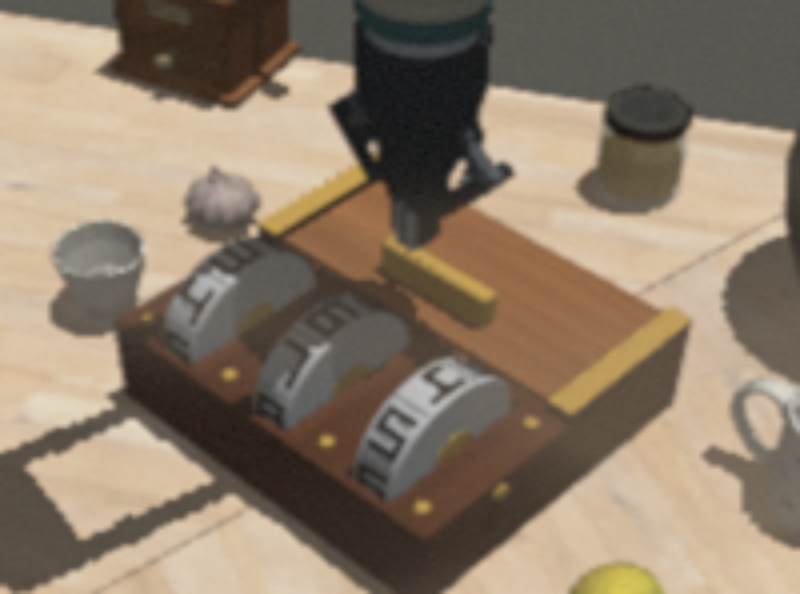

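```bash
python3 -m jog '[255,-0.3,0,0,0,0,0, 255,-0.3,0,0,0,0,0, 255,-0.3,2,0,0,0,0, 255,-0.3,4,0,0,0,0, 255,-0.3,5.4,0,0,0,0, 255,-0.3,5.4,0,0,0,0, 255,-0.3,5.4,0,0,0,0]'
python3 - <<'E'
from h import *
B=BOX+[-.0012,0,0]
w=b2w(B,[[.009,0,0]])[0]
s=get_state();print(s["position"],s["contact_force"],toolrows([w[0],w[1],.096],BOX[2]))
E
```

```text
clock: 23.75
position: [0.5645, -0.0123, 0.0971]
ee_rot: [-0.707, 0.707, 0.012, -0.011]
contact_force: [0.1, 0.2, -0.1]
width: -0.0003
[ 0.56450501 -0.01228686  0.09707659] [ 0.0622458   0.21814854 -0.12824696] (array([ 0.16,  0.11, -0.08]), array([0.  , 0.  , 0.01]))
```

```bash
python3 -m jog '[255,0.5,0,0,0,0,0, 255,1,0,0,0,0,0, 255,2,0,0,0,0,0, 255,3,0,0,0,0,0, 255,4,0,0,0,0,0, 255,5,0,0,0,0,0, 255,6,0,0,0,0,0, 255,7,0,0,0,0,0, 255,7.8,0,0,0,0,0, 255,8.4,0,0,0,0,0, 255,8.4,0,0,0,0,0, 255,8.4,0,0,0,0,0]'
python3 -m jog '[255,0.2,0,0,0,0,0, 255,0.4,0,0,0,0,0, 255,0.4,0,0,0,0,0, 255,0.4,0,0,0,0,0]'
```

```text
clock: 25.25
position: [0.6484, -0.0097, 0.0965]
ee_rot: [-0.707, 0.707, 0.012, -0.011]
contact_force: [-0.6, -0.1, 0.4]
width: 0.0001
clock: 25.75
position: [0.6517, -0.0095, 0.0966]
ee_rot: [-0.707, 0.707, 0.011, -0.011]
contact_force: [-1.8, -0.4, 1.3]
width: -0.0
```

```bash
python3 -m jog '[255,0.2,0,0,0,0,0, 255,0.4,0,0,0,0,0, 255,0.6,0,0,0,0,0, 255,0.6,0,0,0,0,0, 255,0.6,0,0,0,0,0]'
python3 - <<'E'
from h import *
d=get_image("scene");t=get_image("top")
cv2.imwrite("pics/s12.png",cv2.resize(d["color"][130:295,240:440],None,fx=4,fy=3.6))
cv2.imwrite("pics/t12.png",cv2.resize(t["color"][130:255,270:420],None,fx=5,fy=4.7))
E
```

```text
clock: 26.38
position: [0.6526, -0.0094, 0.0966]
ee_rot: [-0.707, 0.707, 0.008, -0.015]
contact_force: [-12.0, -2.9, 8.6]
width: -0.0002
```

View pics/s12.png

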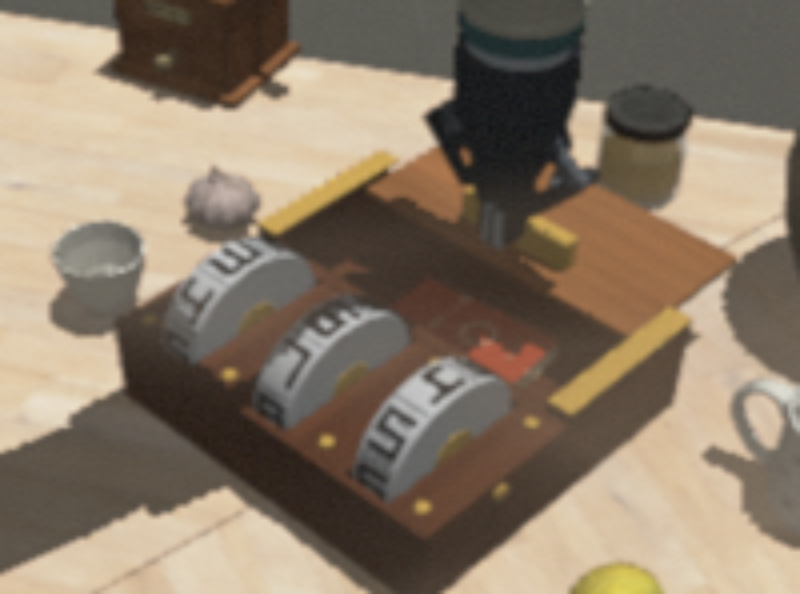

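Commanding 6 mm more moved the tool only 0.9 mm, and the force rose to 12 N. The lid is at its stop and the compartment with the red matchbox shows in the scene view. Now I'll back off and check.

```bash
python3 -m jog '[255,-1,0,0,0,0,0, 255,-2,0,0,0,0,0, 255,-2,-3,0,0,0,0, 255,-2,-8,0,0,0,0, 255,-6,-12,0,0,0,0, 255,-11,-12.5,0,0,0,1, 255,-13,-12.5,0,0,0,2, 255,-13,-12.5,0,0,0,2, 255,-13,-12.5,0,0,0,2]'
python3 - <<'E'
from h import *
d=get_image("wrist");sc=get_image("scene");s=get_state();print(s["qd"].round(3),s["contact_force"])
cv2.imwrite("pics/w13.png",d["color"]);cv2.imwrite("pics/s13.png",sc["color"])
a=d["color"][100:290,185:460];cv2.imwrite("pics/w13z.png",cv2.resize(a,None,fx=2.9,fy=2.9,interpolation=cv2.INTER_CUBIC))
E
```

```text
clock: 27.6
position: [0.5285, -0.0132, 0.2211]
ee_rot: [-0.699, 0.702, -0.086, -0.109]
contact_force: [0.4, -0.4, -1.1]
width: 0.0001
[-0.    -0.002  0.    -0.     0.009  0.001] [-0.92925209 -0.32678553 -1.09699733]
```

View pics/w13.png

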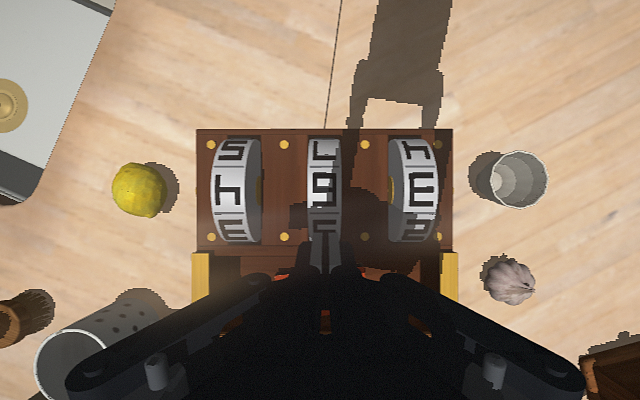

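View pics/s13.png

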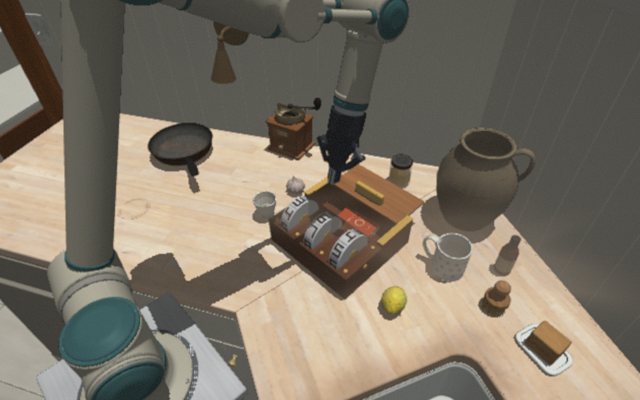

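Run:
```python
from h import *
d0=cv2.imread("pics/scene0.png");d=get_image("scene");c=cam("scene",d)
P=[]
for im,(a,b,e,f) in((d0,(188,225,330,372)),(d["color"],(172,210,350,390))):
    h=cv2.cvtColor(im[a:b,e:f],cv2.COLOR_BGR2HSV);m=cv2.inRange(h,(18,110,110),(35,255,255))
    n,l,st,ce=cv2.connectedComponentsWithStats(m);i=1+st[1:,4].argmax();p=ray(c,ce[i]+[e,a],.114);print(st[i],p);P.append(p)
print(np.linalg.norm(P[1]-P[0]))
x=cv2.absdiff(d0,d["color"])
for n,(u,v) in dict(cup=(264,206),garlic=(295,186),lemon=(395,299),mug=(450,256)).items(): print(n,x[v-14:v+14,u-14:u+14].mean())
print(get_state()["clock"])
```

```text
[  6   7  28  19 137] [ 0.58850991 -0.01385687  0.114     ]
[  6   9  28  18 133] [ 0.66779719 -0.01149495  0.114     ]
0.0793224526370179
cup 12.73171768707483
garlic 16.056122448979593
lemon 14.492772108843537
mug 10.842687074829932
27.75
```

View pics/w13z.png

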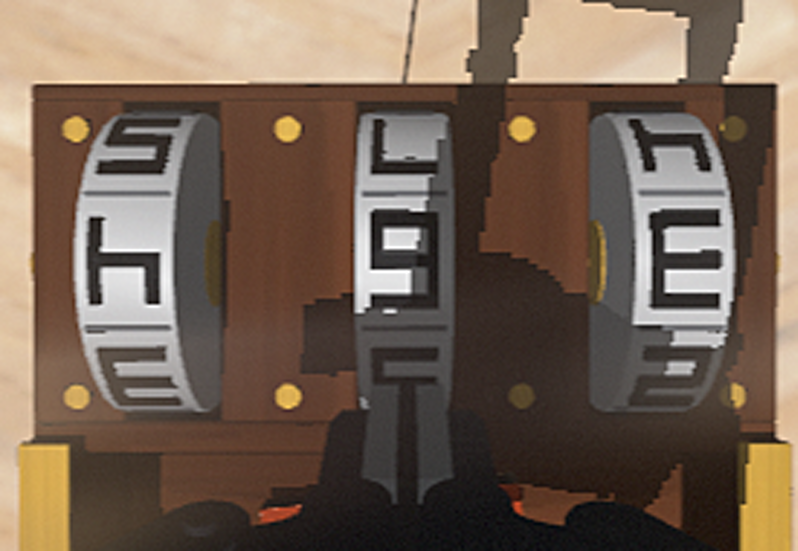

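```bash
python3 -c "
from rig import *
print(sign_off())"
```

```text
the job is handed in; nothing more can be done
None
```

I set the wheels to 3 - 6 - 4, then pushed the lid back to its stop by the brass bar and handed the job in at about 28 s. No verdict was reported.

- **Wheels:** I pinched each wheel and rolled it about its axle. A straight-down look showed all three about 0.04 rad too far, so I trimmed each one. The last view, with the lid open, shows them within about 0.02 rad of square.
- **Lid:** At the end of the push, commanding 6 mm more moved the tool only about 1 mm and the force rose to 12 N. The scene camera measures 79.3 mm of travel against the nominal 80 mm, which is within pixel error.
- **Cup, garlic, lemon and mug:** By eye they stand where they did in the first picture. A pixel comparison was inconclusive: it showed differences of 11 to 16 grey levels around each object. I put that down to noise and changed lighting, but did not check.
- **Disagreement:** The position I fitted for the box was 1 to 2 mm off from what the wrist camera showed. I used the straight-down view for the final wheel trim instead.

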